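# Set the flip flags of the damper cradles to match what lies in them

## Task

Each damper cradle has a flip flag: plain face up means its damper is in, ring face up means it is out on the test machine. Two flags are out of date: with a fingertip, flip the empty cradle's flag over its hinge to show the ring, and flip the flag of the full cradle that still shows the ring back to its plain face, each laid fully down flat on its other side. Only push the flags, never pinch or grip anything, and leave the third flag, the dampers and everything else where they are.

Things in the scene. Friction and masses are not known exactly. Their poses are not given: they have to be found in the camera images.
- cradle_empty: Fixed bench cradle: aluminium base 320 mm along x, 110 mm along y, 14 mm high, two black V saddles (up to z = 65 mm) for a damper lying along x; at its near end, x = -130 mm, a steel post carries the flag's hinge at z = 100 mm. Origin: centre of the underside; x away from the robot, y left, z up. No damper lies in it.
- flag_empty (a joint): Angle of the leaf about its pin (along the cradle's x): 0 = flat to the left (cradle's +y), plain face up; 1.57 = straight up; 3.14 = flat to the right, ring face up; stops at both ends. Stiff hinge (0.02 N m): the leaf stays where it is left, never falls by itself. Starts 0 to 0.3: wrong, its cradle is empty.
- flag_empty_pivot (a point): Middle of the flag's hinge pin, 100 mm above the table. A leaf lying flat rests on strips that reach 20 mm to each side of the pin; its outer 40 mm overhang freely, so a fingertip fits underneath. Hinge ears rise 10 mm above the pin; they are 14 mm wide along y and stand 24 to 29 mm from the leaf's centre line along x.
- flag_empty_edge (a point): Middle of the flag's free edge. The leaf is white, 44 mm wide along the pin, 5 mm thick, its free edge 60 mm from the pin; one face is plain, the other has a black ring 34 mm across. The point turns with the leaf: y points from pin to free edge, z out of the plain face.
- cradle_back: Fixed bench cradle: aluminium base 320 mm along x, 110 mm along y, 14 mm high, two black V saddles (up to z = 65 mm) for a damper lying along x; at its near end, x = -130 mm, a steel post carries the flag's hinge at z = 100 mm. Origin: centre of the underside; x away from the robot, y left, z up. A damper lies in it (damper_back).
- flag_back (a joint): Angle of the leaf about its pin (along the cradle's x): 0 = flat to the left (cradle's +y), plain face up; 1.57 = straight up; 3.14 = flat to the right, ring face up; stops at both ends. Stiff hinge (0.02 N m): the leaf stays where it is left, never falls by itself. Starts 2.84 to 3.14: wrong, its cradle is full.
- flag_back_pivot (a point): Middle of the flag's hinge pin, 100 mm above the table. A leaf lying flat rests on strips that reach 20 mm to each side of the pin; its outer 40 mm overhang freely, so a fingertip fits underneath. Hinge ears rise 10 mm above the pin; they are 14 mm wide along y and stand 24 to 29 mm from the leaf's centre line along x.
- flag_back_edge (a point): Middle of the flag's free edge. The leaf is white, 44 mm wide along the pin, 5 mm thick, its free edge 60 mm from the pin; one face is plain, the other has a black ring 34 mm across. The point turns with the leaf: y points from pin to free edge, z out of the plain face.
- cradle_idle: Fixed bench cradle: aluminium base 320 mm along x, 110 mm along y, 14 mm high, two black V saddles (up to z = 65 mm) for a damper lying along x; at its near end, x = -130 mm, a steel post carries the flag's hinge at z = 100 mm. Origin: centre of the underside; x away from the robot, y left, z up. A damper lies in it (damper_idle).
- flag_idle (a joint): Angle of the leaf about its pin (along the cradle's x): 0 = flat to the left (cradle's +y), plain face up; 1.57 = straight up; 3.14 = flat to the right, ring face up; stops at both ends. Stiff hinge (0.02 N m): the leaf stays where it is left, never falls by itself. Starts 0 to 0.08: already right, leave it.
- flag_idle_pivot (a point): Middle of the flag's hinge pin, 100 mm above the table. A leaf lying flat rests on strips that reach 20 mm to each side of the pin; its outer 40 mm overhang freely, so a fingertip fits underneath. Hinge ears rise 10 mm above the pin; they are 14 mm wide along y and stand 24 to 29 mm from the leaf's centre line along x.
- flag_idle_edge (a point): Middle of the flag's free edge. The leaf is white, 44 mm wide along the pin, 5 mm thick, its free edge 60 mm from the pin; one face is plain, the other has a black ring 34 mm across. The point turns with the leaf: y points from pin to free edge, z out of the plain face.
- damper_back: Shock damper, about 800 g, loose, lying in the saddles of its cradle: grey tube 44 mm in diameter, 135 mm long, shaft end towards the flag, 215 mm over all; its axis is 62 mm above the table. Origin on the axis, 25 mm beyond the cradle's origin; its shaft eye ends 20 mm beyond the flag leaf. Not to be moved.
- damper_idle: Shock damper, about 800 g, loose, lying in the saddles of its cradle: grey tube 44 mm in diameter, 135 mm long, shaft end towards the flag, 215 mm over all; its axis is 62 mm above the table. Origin on the axis, 25 mm beyond the cradle's origin; its shaft eye ends 20 mm beyond the flag leaf. Not to be moved.
- coil_spring: Loose blue coil spring standing upright between cradles, 65 mm in diameter, 80 mm high; origin under its centre. Not to be moved.
- spring_perch: Loose aluminium ring lying flat on the table between cradles, 60 mm outside, 44 mm inside, 12 mm high; origin under its centre. Not to be moved.
- bump_rubber: Loose brown-orange rubber bump stop between cradles, 42 mm in diameter, 32 mm high; origin under its centre. Not to be moved.
- wrench: Loose spanner, 120 mm long, lying flat on the table between cradles, lengthways along x; origin under its middle. Not to be moved.
- grease_jar: Loose white jar with black cap between cradles, 52 mm in diameter, 50 mm high; origin under its centre. Not to be moved.

How it is judged:
By the outcome, as a careful person would: the job done as asked, in the order asked, and still so for the second after the job is handed in, with the robot touching nothing.
It also fails if it takes over 72 s, if anything falls off the work surface, if the arm or the gripper's body presses on something with over 40 N, if the wrist force passes 120 N, or if a joint passes its speed limit or range.

## Robot

A 6-joint arm with a two-finger parallel gripper is mounted at the origin on the work surface. World frame = base frame: x ahead of the robot, y to its left, z up, the work surface at z = 0. Lengths are in mm, angles in rad, forces in N, time in s.
With the tool pointing down it reaches from about 350 to 975 mm from the base axis. Payload 7.1 kg.
Tool frame: the origin (TCP) lies on the mounting face of the last link; the fingertips stand 182 mm ahead of it and the grasp point (between the pads) lies 163 mm ahead of it (ctrl.finger_overhang is the distance from the TCP to the fingertips, in mm); z points along the fingers, y is the direction in which the jaws open and shut (so a half turn about z gives the same grasp; the last joint's range is limited). The gripper opens to 88 mm and grips with 3 to 60 N. Pads are 20 mm wide; open, the fingers measure 115 mm over their backs; the gripper's body (75 mm by 178 mm) begins 61 mm behind the grasp point.
Start: joints at [1.099, 0.423, 1.63, -0, 1.089, -0.019], TCP at [273.396, 562.015, 404.675] pointing down, gripper open.
Joint ranges: [-3, 3], [-0.9, 2.11], [0.09, 2.58], [-1.31, 4.45], [0.11, 2.69], [-2.54, 2.54]. Speed limits (rad/s): [2.39, 2.39, 3.01, 3.14, 3.14, 3.14].

## Interface

Orientations are given as a rotation vector (axis times angle).
In Python, from workcell import ctrl, viewer, recognise gives the robot as it stands.
- The arm moves only by the shell command python3 -m handwheel 'ROWS'. ROWS is JSON, a list of rows, each an object of numbers: "gripper": the closure, from 0 (fully open) to 1 (shut); "tx", "ty", "tz": the shift along the tool's x, y, z in m; "rx", "ry", "rz": the turn, a rotation vector about the tool's x, y, z in degrees. In form: [{"gripper": .., "tx": .., "ty": .., "tz": .., "rx": .., "ry": .., "rz": ..}, ...]. A call has 1 to 8 rows; each row shifts and turns the commanded pose from where the row before left it, along the tool's axes as they then stand; what a row does not reach is not made up. A row lasts 1/8 s, in which the tool goes at most 62.5 mm and 10.7 degrees, less where a joint would pass 70% of its speed; a pose out of reach is approached as far as the arm can. A call with a gripper value outside its range is refused whole. The fingers move at their own pace and stop on an object; the grip force is fixed at half the most. Time passes only in rows, so rows that do not move let the fingers close. It gives the time, the measured TCP pose, the force and the opening at its end, in the units of the state.
- ctrl.get_obs(): the state, without advancing time (a new reading comes with each control period).
- viewer.get_image(name): name is "side" or "top"; returns a dict with "image" (480x640x3 uint8, red, green, blue), "range_z" (480x640 float32, mm along the optical axis (not along the pixel's ray), 0 where there is no reading), "vfov" (degrees; the focal length in pixels is half the picture's height over the tangent of half this angle, whatever the lens; pixels are square), "cx", "cy" (the principal point, pixels), "k1" (the pictures are not rectified: a ray, as slopes to the right and down, at radius r is drawn at 1 + k1 r^2 times it, then the intrinsics apply), "extrinsics" (4x4, takes a point from world to camera coordinates). Camera axes: x right, y up, looking along -z (the intrinsics and any distortion apply to the point x, -y, -z); pixel columns grow to the right and rows downward; lengths in mm; the calibration is good to about 2 mm. A picture is of the moment at which its call begins.
- ctrl.close_job(): hands the job in, once; it reports no verdict.
Trained networks look in a picture, given as the dict that the camera call returned (one of the last four; its "shot" number tells which), for a name from the list of things; names that differ only in an ending like _2 or _b are one class to them, and where a whole thing is asked for, a point or a joint stands for the part that bears it (a point fixed in the world has none). Each returns a list of dicts, best first, with "p" (0 to 1); they miss things now and then, are a little off and sometimes report something else, mostly with a low value. They report only what shows in the picture. A call takes as long as a camera call.
- recognise(picture, name): "xy" ([column, row] as shares, 0 to 1, of the picture: columns of its width, rows of its height, amid what is visible of it).
The state is a dict: "t": time; "qpos": joint angles; "qvel": joint speeds; "joint_torque": joint torques, N m; "ee_pos": TCP position; "orientation": TCP orientation; "ft_force": force on the tool from outside, world axes, zero at the start; "moment": the same for the moment, N m; "width": finger opening in mm.
Only numpy, scipy, OpenCV 4.12 (cv2) and the standard library are available. Lean on these libraries where they do the work, as an engineer would, in place of code of your own. Each camera call takes 0.05 s, during which the arm holds its last target.

## Working session

There is one attempt and no reset: what is moved stays moved. The work goes in short steps, Python scripts to look and compute and a shell command to move; the robot and the scene stay as the last step left them, time stands still between calls to the robot, and variables do not carry over. Pictures are saved under pics/ and viewed, and the job is handed in when it is done.

```bash
ls; mkdir -p pics
cat > h.py <<'E'
import numpy as np, cv2
from workcell import ctrl, viewer, recognise
def f(p): return 240/np.tan(np.radians(p["vfov"]/2))
def unproj(p,u,v,z=None):
    F=f(p); a=np.array([(u-p["cx"])/F,(v-p["cy"])/F]); s=a.copy()
    for _ in range(20): s=a/(1+p["k1"]*(s@s))
    E=np.array(p["extrinsics"]); Ei=np.linalg.inv(E)
    o=Ei[:3,3]; d=Ei[:3,:3]@np.array([s[0],-s[1],-1.])
    if z is not None: return o+d*(z-o[2])/d[2]
    return o,d
def rng(p,u,v):
    o,d=unproj(p,u,v); return o+d*p["range_z"][int(round(v)),int(round(u))]
def proj(p,X):
    E=np.array(p["extrinsics"]); c=E[:3,:3]@np.array(X)+E[:3,3]; s=np.array([c[0],-c[1]])/-c[2]
    return s*(1+p["k1"]*(s@s))*f(p)+[p["cx"],p["cy"]]
def save(p,n): cv2.imwrite("pics/"+n,cv2.cvtColor(p["image"],cv2.COLOR_RGB2BGR))
E
python3 - <<'E'
from h import *
o=ctrl.get_obs(); print(o)
for n in("top","side"):
    p=viewer.get_image(n); save(p,n+"0.png"); print(n,p["vfov"],p["cx"],p["cy"],p["k1"],np.array(p["extrinsics"]).round(3).tolist())
    for k in["cradle_empty","flag_empty","flag_back","flag_idle","flag_empty_pivot","flag_empty_edge","damper_back","coil_spring"]:
        for r in recognise(p,k)[:5]:
            u,v=r["xy"][0]*640,r["xy"][1]*480
            print(k,round(r["p"],2),int(u),int(v),rng(p,u,v).round())
E
```

```text
pics
{'t': 0.0, 'qpos': array([ 1.09902980e+00,  4.23818607e-01,  1.63069599e+00, -1.49893241e-06,
        1.08862054e+00, -1.90152995e-02]), 'qvel': array([ 1.17234891e-03,  5.02301660e-04,  4.64711243e-05,  2.08965416e-03,
       -9.04706640e-04,  1.03649003e-03]), 'joint_torque': array([-2.30196616e-03, -5.44618142e+01, -2.73659652e+01,  6.42590644e-02,
        2.27889681e-02, -1.45073718e-04]), 'ee_pos': array([273.25598481, 561.78077364, 403.91302123]), 'orientation': array([-7.05036259e-01, -3.06107441e+00,  2.35056844e-03]), 'ft_force': array([-0.2811175 ,  0.46597427,  0.10090416]), 'moment': array([0.01198524, 0.01189386, 0.01494923]), 'width': 87.81790025481253}
top 49.68911018529371 327.26760363050676 241.66541345705397 -0.0036733580196133195 [[0.017, -0.999, 0.029, -3.352], [0.995, 0.02, 0.094, -610.391], [-0.094, 0.028, 0.995, -1152.531], [0.0, 0.0, 0.0, 1.0]]
cradle_empty 0.77 200 224 [643. 297.  32.]
flag_empty 0.76 176 274 [528. 326. 106.]
flag_empty 0.37 200 224 [644. 294.  35.]
flag_back 0.75 484 285 [ 516. -327.  107.]
flag_idle 0.74 331 272 [538.   1. 104.]
flag_e
[... 406 characters left out ...]
.831, -337.692], [-0.599, -0.575, 0.557, -465.817], [0.0, 0.0, 0.0, 1.0]]
cradle_empty 0.59 232 212 [615. 311.  30.]
cradle_empty 0.54 464 377 [ 498. -325.  107.]
cradle_empty 0.33 297 256 [533.   4. 103.]
flag_empty 0.96 187 194 [522. 326. 108.]
flag_empty 0.38 358 241 [664. -22.  81.]
flag_idle 0.2 337 216 [767. 124.  28.]
flag_empty_pivot 0.66 472 367 [ 516. -325.  110.]
flag_empty_pivot 0.62 188 195 [522. 321. 108.]
flag_empty_pivot 0.32 358 242 [661. -24.  81.]
flag_empty_edge 0.6 187 191 [527. 335. 111.]
flag_empty_edge 0.57 473 370 [ 513. -329.  109.]
flag_empty_edge 0.52 296 257 [529.   3. 103.]
damper_back 0.59 492 316 [ 142. -438.  536.]
coil_spring 0.69 449 259 [ 751. -163.   62.]
```

View pics/top0.png

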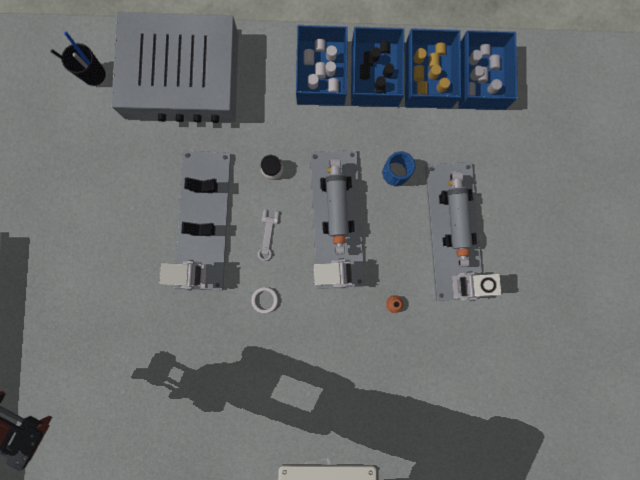

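View pics/side0.png

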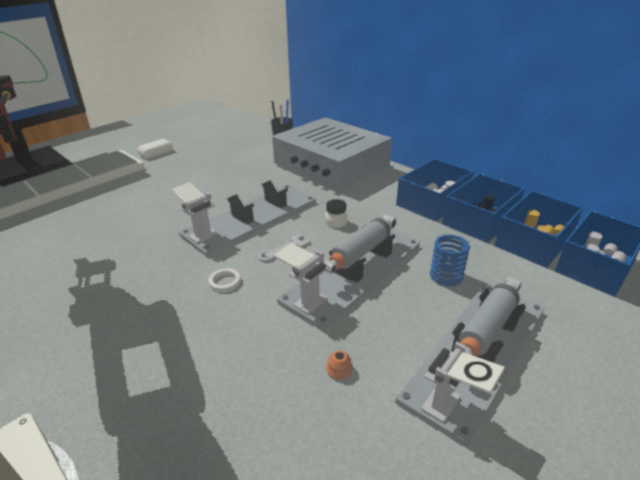

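Top view: the empty cradle is on the left with its plain flag at (175,274). The idle cradle is in the middle at (330,273). The back cradle is on the right, showing the ring at (488,285). Next I'll measure the leaves and hinges from the range data of both views.

```bash
cat >> h.py <<'E'
def cloud(p):
    F=f(p); v,u=np.mgrid[0:480,0:640]; a=np.stack([(u-p["cx"])/F,(v-p["cy"])/F],-1); s=a.copy()
    for _ in range(20): s=a/(1+p["k1"]*(s**2).sum(-1,keepdims=True))
    Z=p["range_z"]; c=np.stack([s[...,0]*Z,-s[...,1]*Z,-Z],-1)
    E=np.array(p["extrinsics"]); return (c-E[:3,3])@E[:3,:3]
E
python3 - <<'E'
from h import *
P={}
for n in("top","side"):
    p=viewer.get_image(n);P[n]=p; C=cloud(p); I=p["image"].astype(int); np.save(n,C)
    tb=C[p["range_z"]>0]; 
    for nm,cx,cy in(("empty",525,315),("idle",525,0),("back",510,-310)):
        m=(abs(C[...,0]-cx)<70)&(abs(C[...,1]-cy)<110)&(C[...,2]>90)&(C[...,2]<175)&(p["range_z"]>0)
        w=m&(I.min(-1)>150)&(np.ptp(I,-1)<45)
        for lab,mm in(("all",m),("white",w)):
            X=C[mm]; 
            if len(X)<5: print(n,nm,lab,len(X));continue
            print(n,nm,lab,len(X),"min",np.percentile(X,2,axis=0).round(),"max",np.percentile(X,98,axis=0).round())
        X=C[w]; c=X.mean(0); U,S,Vt=np.linalg.svd(X-c,full_matrices=False); nn=Vt[2]*np.sign(Vt[2][2]); print("  c",c.round(),"n",nn.round(3),"rms",(S[2]/len(X)**.5).round(2))
        # base plate
        b=(abs(C[...,0]-cx-110)<200)&(abs(C[...,1]-cy+ (25 if nm!='back' else -25))<95)&(C[...,2]>9)&(C[...,2]<19)&(p["range_z"]>0)
        if n=="top":
            pts=C[b][:,:2].astype(np.float32); 
            img=b.astype(np.uint8); k,L,st,ce=cv2.connectedComponentsWithStats(img); i=1+np.argmax(st[1:,4]); pts=C[(L==i)][:,:2].astype(np.float32)
            print("  base",cv2.minAreaRect(pts))
q=P["top"]["image"]; s=P["side"]["image"]
def cr(im,x,y,w,h): return cv2.resize(im[y:y+h,x:x+w],(400,300),interpolation=cv2.INTER_CUBIC)
out=np.vstack([np.hstack([cr(q,145,245,80,60),cr(q,445,255,80,60)]),np.hstack([cr(s,150,170,80,60),cr(s,430,340,80,60)])])
cv2.imwrite("pics/crop.png",out[...,::-1])
E
```

```text
top empty all 850 min [502. 281.  91.] max [555. 356. 117.]
top empty white 529 min [508. 301. 101.] max [549. 356. 117.]
  c [528. 330. 109.] n [-0.01  -0.231  0.973] rms 2.36
  base ((658.4475708007812, 296.89324951171875), (111.22924041748047, 320.3177490234375), 88.70059204101562)
top idle all 774 min [512. -40.  92.] max [564.  35. 109.]
top idle white 544 min [515. -20.  99.] max [556.  37. 107.]
  c [536.   9. 102.] n [ 0.007 -0.025  1.   ] rms 2.03
  base ((667.9871215820312, -13.237945556640625), (320.30364990234375, 109.98439025878906), 4.039551734924316)
top back all 821 min [ 489. -356.   92.] max [ 542. -280.  115.]
top back white 411 min [ 496. -357.  100.] max [ 539. -296.  115.]
  c [ 517. -327.  107.] n [-0.014  0.179  0.984] rms 2.22
  base ((645.1438598632812, -288.6206970214844), (320.1186828613281, 112.08685302734375), 4.734858512878418)
side empty all 702 min [495. 280.  91.] max [552. 358. 117.]
side empty white 413 min [503. 300. 104.] max [548. 358. 118.]
  c [525. 330. 111.] n [-0.013 -0.21   0.978] rms 1.71
side idle all 999 min [503. -42.  91.] max [560.  36. 110.]
side idle white 584 min [509. -23. 101.] max [557.  37. 110.]
  c [532.   7. 104.] n [0.004 0.002 1.   ] rms 1.62
side back all 2062 min [ 481. -356.   92.] max [ 537. -281.  114.]
side back white 1140 min [ 486. -356.  103.] max [ 537. -295.  114.]
  c [ 513. -325.  108.] n [-0.011  0.158  0.987] rms 1.82
```

View pics/crop.png

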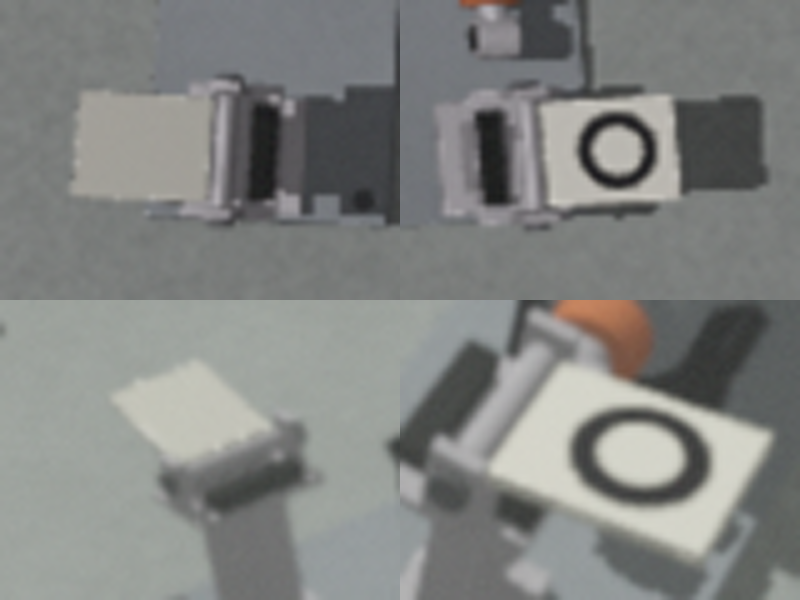

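Measurements:

| Item | Empty flag | Back flag |
|---|---|---|
| Pivot (x, y), mm | (528.5, 300) | (515.6, -299) |
| Cradle yaw, deg | -1.3 | +4.7 |
| Leaf angle | about 0.22 | about 3.14 - 0.17 |

The leaf edges fit the 60 mm radius within 2 mm. I'll shut the fingers and tilt the tool so they point forward and down. Then one fingertip can go under the overhang from the near side and follow an arc.

```bash
cat >> h.py <<'E'
from scipy.spatial.transform import Rotation as Ro
def target_R(t,yaw=0):
    c,s=np.cos(np.radians(t)),np.sin(np.radians(t))
    M=np.array([[-s,0,-c],[0,1,0],[c,0,-s]]).T
    return Ro.from_euler('z',yaw,degrees=True)*Ro.from_matrix(M)
def plan(tip,t,yaw=0):
    """remaining turn (tool frame, deg) and, for the tip at target in the current axes, tool shift mm"""
    o=ctrl.get_obs(); R=Ro.from_rotvec(o["orientation"]); T=target_R(t,yaw)
    tcp=np.array(tip)-T.as_matrix()[:,2]*182
    print("turn",np.degrees((R.inv()*T).as_rotvec()).round(1),"shift in current axes",R.inv().apply(tcp-o["ee_pos"]).round(1),"in target axes",T.inv().apply(tcp-o["ee_pos"]).round(1),"tcp",tcp.round())
def tip():
    o=ctrl.get_obs(); R=Ro.from_rotvec(o["orientation"]).as_matrix(); print("t",round(o["t"],2),"tip",(o["ee_pos"]+182*R[:,2]).round(1),"zdir",R[:,2].round(3),"F",o["ft_force"].round(1),"q",o["qpos"].round(2),"w",round(o["width"],1))
E
python3 - <<'E'
from h import *
tip();plan([470,345,200],90);plan([470,345,200],30,-1.3);print(ctrl.finger_overhang)
E
python3 -m handwheel '[{"gripper":1,"rz":-9},{"gripper":1,"rz":0}]'
python3 -c "
from h import *
tip();plan([470,345,200],90);plan([470,345,200],30,-1.3)"
```

```text
t 1.0 tip [273.4 562.  222.7] zdir [ 0.  0. -1.] F [ 0.2  1.  -0.4] q [ 1.1   0.42  1.63  0.    1.09 -0.02] w 87.7
turn [  0.   -0.  -25.9] shift in current axes [-271.7 -109.1   22.7] in target axes [-196.6 -217.    22.7] tcp [470. 345. 382.]
turn [-12.9 -59.  -22.3] shift in current axes [-128.5 -174.9  113.7] in target axes [  76.5 -212.5   94.8] tcp [312. 349. 291.]
182.0
t 1.0 tip [273.4 562.  222.7] zdir [ 0.  0. -1.] F [ 0.2  1.  -0.4] q [ 1.1   0.42  1.63  0.    1.09 -0.02] w 87.7
turn [  0.   -0.  -25.9] shift in current axes [-271.7 -109.1   22.7] in target axes [-196.6 -217.    22.7] tcp [470. 345. 382.]
turn [-12.9 -59.  -22.3] shift in current axes [-128.5 -174.9  113.7] in target axes [  76.5 -212.5   94.8] tcp [312. 349. 291.]$[0]: bad value
```

```bash
python3 -m handwheel '[{"gripper":1.0,"tx":0.0,"ty":0.0,"tz":0.0,"rx":0.0,"ry":0.0,"rz":-9.0},{"gripper":1.0,"tx":0.0,"ty":0.0,"tz":0.0,"rx":0.0,"ry":0.0,"rz":-9.0}]'
python3 -c "
from h import *
tip();plan([470,345,200],90);plan([470,345,200],30,-1.3)"
```

```text
t: 1.25
ee_pos: [273.4, 562.0, 404.7]
orientation: [0.209, 3.135, 0.0]
ft_force: [0.4, 0.5, -0.1]
width: 70.7
t 1.25 tip [273.4 562.  222.7] zdir [ 0.  0. -1.] F [ 0.4  0.5 -0.1] q [ 1.1   0.42  1.63  0.    1.09 -0.34] w 70.7
turn [ 0.   0.  -7.6] shift in current axes [-223.7 -188.9   22.7] in target axes [-196.6 -217.    22.7] tcp [470. 345. 382.]
turn [ -3.3 -59.9  -5.8] shift in current axes [ -67.1 -206.4  113.7] in target axes [  76.5 -212.5   94.8] tcp [312. 349. 291.]
```

```bash
python3 -m handwheel '[{"gripper":1.0,"tx":0.0,"ty":-0.03,"tz":0.0,"rx":0.0,"ry":0.0,"rz":-6.3},{"gripper":1.0,"tx":0.0,"ty":-0.035,"tz":0.0,"rx":0.0,"ry":-10.0,"rz":0.0},{"gripper":1.0,"tx":0.0,"ty":-0.035,"tz":0.0,"rx":0.0,"ry":-10.0,"rz":0.0},{"gripper":1.0,"tx":0.0,"ty":-0.035,"tz":0.0,"rx":0.0,"ry":-10.0,"rz":0.0},{"gripper":1.0,"tx":0.0,"ty":-0.035,"tz":0.0,"rx":0.0,"ry":-10.0,"rz":0.0},{"gripper":1.0,"tx":0.0,"ty":-0.035,"tz":0.0,"rx":0.0,"ry":-10.0,"rz":0.0}]'
python3 -c "
from h import *
tip();plan([460,346,150],40,-1.3);plan([460,346,150],30,-1.3)"
```

```text
t: 2.0
ee_pos: [264.0, 356.3, 405.1]
orientation: [0.032, 2.263, -0.013]
ft_force: [1.5, -1.6, 0.2]
width: 11.6
t 2.0 tip [404.  352.7 288.9] zdir [ 0.769 -0.02  -0.638] F [ 1.5 -1.6  0.2] q [ 1.11  0.15  2.15 -1.22  0.84  0.44] w 11.6
turn [-0.2  0.3 -0.3] shift in current axes [ 70.   -5.8 131.9] in target axes [ 69.3  -5.9 132.2] tcp [321. 349. 267.]
turn [-0.2 -9.7 -0.2] shift in current axes [101.7  -6.  134.5] in target axes [122.8  -5.9 115.4] tcp [302. 350. 241.]
```

```bash
python3 -m handwheel '[{"gripper":1.0,"tx":0.02,"ty":-0.002,"tz":0.03,"rx":0.0,"ry":0.0,"rz":0.0},{"gripper":1.0,"tx":0.025,"ty":-0.002,"tz":0.05,"rx":0.0,"ry":0.0,"rz":0.0},{"gripper":1.0,"tx":0.025,"ty":-0.002,"tz":0.05,"rx":0.0,"ry":0.0,"rz":0.0},{"gripper":1.0,"tx":0.0,"ty":0.0,"tz":0.0,"rx":0.0,"ry":0.0,"rz":0.0}]'
python3 -c "
from h import *
tip();plan([460,346,75],40,-1.3);plan([520,346,72],40,-1.3)"
```

```text
t: 2.5
ee_pos: [314.2, 379.4, 312.0]
orientation: [0.06, 2.337, -0.074]
ft_force: [0.9, -1.9, -0.5]
width: 0.7
t 2.5 tip [444.7 366.3 185.9] zdir [ 0.717 -0.072 -0.693] F [ 0.9 -1.9 -0.5] q [ 1.02  0.39  2.1  -1.31  0.74  0.57] w 0.7
turn [-3.2 -3.9 -0.2] shift in current axes [ 81.3 -25.5  90. ] in target axes [ 87.3 -30.1  82.6] tcp [321. 349. 192.]
turn [-3.2 -3.9 -0.2] shift in current axes [ 41.9 -21.4 135.1] in target axes [ 51.1 -28.8 130.5] tcp [381. 349. 189.]
```

```bash
python3 -c "
from h import *
plan([445,350,150],43,15);plan([445,345,75],43,15);plan([520,348,72],43,15)"
```

```text
turn [-15.   -1.2 -11.5] shift in current axes [ 24.4 -62.2  32.5] in target axes [ 37.5 -62.3  15.3] tcp [316. 316. 274.]
turn [-15.   -1.2 -11.5] shift in current axes [ 78.3 -64.6  84.8] in target axes [ 93.2 -67.1  65.5] tcp [316. 311. 199.]
turn [-15.   -1.2 -11.5] shift in current axes [ 28.5 -56.5 140.5] in target axes [ 45.5 -83.6 121.1] tcp [391. 314. 196.]
```

```bash
python3 -m handwheel '[{"gripper":1.0,"tx":0.012,"ty":-0.031,"tz":0.016,"rx":-7.5,"ry":-0.6,"rz":-5.8},{"gripper":1.0,"tx":0.012,"ty":-0.031,"tz":0.016,"rx":-7.5,"ry":-0.6,"rz":-5.8},{"gripper":1.0,"tx":0.0,"ty":0.0,"tz":0.0,"rx":0.0,"ry":0.0,"rz":0.0}]'
python3 -c "
from h import *
tip();plan([445,345,75],43,15);plan([520,348,72],43,15)"
```

```text
t: 2.88
ee_pos: [327.0, 346.7, 344.9]
orientation: [-0.288, 2.402, 0.083]
ft_force: [-0.2, -1.5, 0.1]
width: 0.6
t 2.88 tip [444.8 371.8 208.5] zdir [ 0.648  0.138 -0.749] F [-0.2 -1.5  0.1] q [ 0.9   0.27  2.15 -1.31  0.45  0.24] w 0.6
turn [-2.  -5.6 -0.5] shift in current axes [110.8 -30.   97.4] in target axes [119.9 -32.2  85.1] tcp [316. 311. 199.]
turn [-2.  -5.6 -0.5] shift in current axes [ 57.7 -44.2 148.7] in target axes [ 72.2 -48.7 140.7] tcp [391. 314. 196.]
```

```bash
python3 -c "
from h import *
plan([450,355,130],58,12)"
```

```text
turn [-0.1  9.5  1.6] shift in current axes [ 21.4 -16.9  62.3] in target axes [ 10.4 -17.5  64.9] tcp [356. 335. 284.]
```

```bash
python3 -m handwheel '[{"gripper":1.0,"tx":0.01,"ty":-0.008,"tz":0.02,"rx":0.0,"ry":5.0,"rz":0.8},{"gripper":1.0,"tx":0.01,"ty":-0.009,"tz":0.02,"rx":0.0,"ry":4.5,"rz":0.8},{"gripper":1.0,"tx":0.0,"ty":0.0,"tz":0.02,"rx":0.0,"ry":0.0,"rz":0.0},{"gripper":1.0,"tx":0.0,"ty":0.0,"tz":0.0,"rx":0.0,"ry":0.0,"rz":0.0}]'
python3 -c "
from h import *
tip();plan([460,350,70],58,12);plan([517,350,60],58,12)"
```

```text
t: 3.38
ee_pos: [350.2, 335.3, 281.8]
orientation: [-0.273, 2.575, 0.069]
ft_force: [-0.7, -0.9, -0.5]
width: 0.4
t 3.38 tip [444.1 354.2 127.1] zdir [ 0.516  0.104 -0.85 ] F [-0.7 -0.9 -0.5] q [ 0.82  0.39  2.14 -1.15  0.34  0.1 ] w 0.4
turn [-0.3 -0.3  0.2] shift in current axes [18.4 -8.  56.3] in target axes [18.6 -8.4 56.2] tcp [366. 330. 224.]
turn [-0.3 -0.3  0.2] shift in current axes [-23.7 -19.8  94.2] in target axes [-23.4 -20.2  94.2] tcp [423. 330. 214.]
```

```bash
python3 -c "
from h import *
plan([450,375,130],50,-28)"
```

```text
turn [23.2 -7.8 32.6] shift in current axes [-7.6 93.4 18.6] in target axes [ 44.4  81.9 -21.1] tcp [347. 430. 269.]
```

```bash
python3 -m handwheel '[{"gripper":1.0,"tx":0.0,"ty":0.018,"tz":0.003,"rx":4.64,"ry":-1.56,"rz":6.52},{"gripper":1.0,"tx":0.003,"ty":0.018,"tz":0.002,"rx":4.64,"ry":-1.56,"rz":6.52},{"gripper":1.0,"tx":0.004,"ty":0.018,"tz":0.0,"rx":4.64,"ry":-1.56,"rz":6.52},{"gripper":1.0,"tx":0.005,"ty":0.018,"tz":-0.002,"rx":4.64,"ry":-1.56,"rz":6.52},{"gripper":1.0,"tx":0.007,"ty":0.018,"tz":-0.004,"rx":4.64,"ry":-1.56,"rz":6.52},{"gripper":1.0,"tx":0.0,"ty":0.0,"tz":0.0,"rx":0.0,"ry":0.0,"rz":0.0}]'
python3 -c "
from h import *
tip();plan([450,378,56],50,-28)"
```

```text
t: 4.12
ee_pos: [339.9, 429.0, 271.6]
orientation: [0.589, 2.383, -0.211]
ft_force: [0.3, -0.5, 0.1]
width: 0.3
t 4.12 tip [443.6 374.9 132.1] zdir [ 0.57  -0.297 -0.766] F [ 0.3 -0.5  0.1] q [ 1.03  0.54  1.91 -0.96  0.9   0.64] w 0.3
turn [0.3 0.  0.1] shift in current axes [45.7  6.4 61. ] in target axes [45.7  6.6 61. ] tcp [347. 433. 195.]
```

```bash
python3 -m handwheel '[{"gripper":1.0,"tx":0.015,"ty":0.002,"tz":0.02,"rx":0.0,"ry":0.0,"rz":0.0},{"gripper":1.0,"tx":0.015,"ty":0.002,"tz":0.02,"rx":0.0,"ry":0.0,"rz":0.0},{"gripper":1.0,"tx":0.0155,"ty":0.0022,"tz":0.021,"rx":0.0,"ry":0.0,"rz":0.0},{"gripper":1.0,"tx":0.0,"ty":0.0,"tz":0.0,"rx":0.0,"ry":0.0,"rz":0.0}]'
python3 -c "
from h import *
tip();plan([520,341,56],50,-28)"
```

```text
t: 4.62
ee_pos: [346.9, 429.6, 194.1]
orientation: [0.589, 2.385, -0.217]
ft_force: [-0.0, -0.1, 0.8]
width: 0.6
t 4.62 tip [450.2 374.8  54.6] zdir [ 0.567 -0.301 -0.766] F [-0.  -0.1  0.8] q [ 1.02  0.69  1.91 -1.06  0.83  0.79] w 0.6
turn [ 0.  -0.   0.3] shift in current axes [-60.2   2.7  48.7] in target axes [-60.1   3.   48.7] tcp [417. 396. 195.]
```

```bash
python3 -m handwheel '[{"gripper":1.0,"tx":-0.02,"ty":0.001,"tz":0.016,"rx":0.0,"ry":0.0,"rz":0.0},{"gripper":1.0,"tx":-0.02,"ty":0.001,"tz":0.016,"rx":0.0,"ry":0.0,"rz":0.0},{"gripper":1.0,"tx":-0.02,"ty":0.001,"tz":0.0165,"rx":0.0,"ry":0.0,"rz":0.0},{"gripper":1.0,"tx":0.0,"ty":0.0,"tz":0.0,"rx":0.0,"ry":0.0,"rz":0.0}]'
cat >> h.py <<'E'
def look(name):
    a=viewer.get_image("top"); b=viewer.get_image("side")
    save(a,name+"_t.png"); 
    def cr(p,X,w=130):
        u,v=proj(p,X); h=int(w*.75); x=int(np.clip(u-w/2,0,640-w)); y=int(np.clip(v-h/2,0,480-h)); return cv2.resize(p["image"][y:y+h,x:x+w],(400,300),interpolation=cv2.INTER_CUBIC)
    return a,b,cr
def pair(name,X,w=130):
    a,b,cr=look(name); cv2.imwrite("pics/"+name+".png",np.hstack([cr(a,X,w),cr(b,X,w)])[...,::-1])
E
python3 -c "
from h import *
tip();pair('e1',[520,320,110])"
```

```text
t: 5.12
ee_pos: [418.1, 396.6, 198.0]
orientation: [0.594, 2.382, -0.212]
ft_force: [-0.7, 0.3, -1.5]
width: 0.6
t 5.12 tip [521.7 342.1  58.6] zdir [ 0.569 -0.299 -0.766] F [-0.7  0.3 -1.5] q [ 0.88  0.69  1.88 -1.13  0.77  0.72] w 0.6
```

View pics/e1.png

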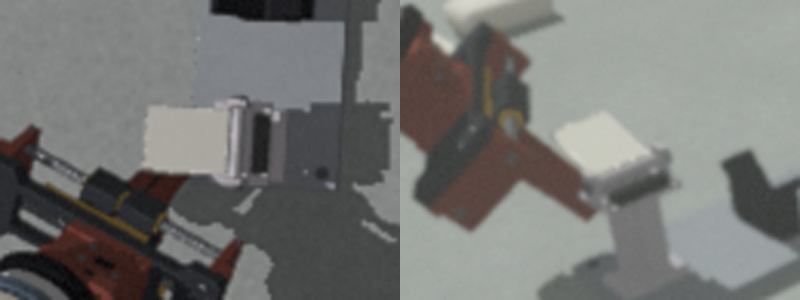

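```bash
cat >> h.py <<'E'
def deltas(tips):
    o=ctrl.get_obs(); R=Ro.from_rotvec(o["orientation"]); c=o["ee_pos"]+182*R.as_matrix()[:,2]
    for w in tips: w=np.array(w,float); print(w,R.inv().apply(w-c).round(1)); c=w
E
python3 -c "
from h import *
deltas([[520,300+a,100+b] for a,b in((40,-24),(36,0),(25,17),(11,28),(-4,34),(-18,34),(-30,28),(-38,20),(-42,12),(-42,9))])"
```

```text
[520. 340.  76.] [-12.3  -2.7 -13.2]
[520. 336. 100.] [-16.9  -3.5 -17.2]
[520. 325. 117.] [-14.9  -9.7  -9.7]
[520. 311. 128.] [-12.1 -12.4  -4.2]
[520. 296. 134.] [ -9.2 -13.2  -0.1]
[520. 282. 134.] [ -5.  -12.4   4.2]
[520. 270. 128.] [ -0.5 -10.6   8.2]
[520. 262. 120.] [ 2.3 -7.1  8.5]
[520. 258. 112.] [ 3.7 -3.6  7.3]
[520. 258. 109.] [ 1.9 -0.   2.3]
```

```bash
python3 -m handwheel '[{"gripper":1.0,"tx":-0.0123,"ty":-0.0027,"tz":-0.0132,"rx":0.0,"ry":0.0,"rz":0.0},{"gripper":1.0,"tx":-0.0085,"ty":-0.0018,"tz":-0.0086,"rx":0.0,"ry":0.0,"rz":0.0},{"gripper":1.0,"tx":-0.0085,"ty":-0.0018,"tz":-0.0086,"rx":0.0,"ry":0.0,"rz":0.0},{"gripper":1.0,"tx":0.0,"ty":0.0,"tz":0.0,"rx":0.0,"ry":0.0,"rz":0.0}]'
python3 -c "
from h import *
tip();pair('e2',[520,320,110])"
```

```text
t: 5.72
ee_pos: [416.9, 390.8, 240.0]
orientation: [0.592, 2.382, -0.211]
ft_force: [0.2, 0.1, -0.1]
width: 0.1
t 5.72 tip [520.6 336.6 100.6] zdir [ 0.57  -0.298 -0.766] F [ 0.2  0.1 -0.1] q [ 0.87  0.61  1.89 -1.07  0.8   0.63] w 0.1
```

View pics/e2.png

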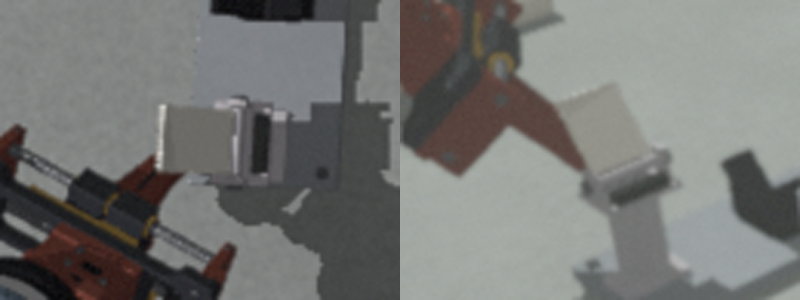

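The leaf has risen to about 45° on the fingertip, as predicted. Continuing the arc.

```bash
python3 -m handwheel '[{"gripper":1.0,"tx":-0.0149,"ty":-0.0097,"tz":-0.0097,"rx":0.0,"ry":0.0,"rz":0.0},{"gripper":1.0,"tx":-0.0121,"ty":-0.0124,"tz":-0.0042,"rx":0.0,"ry":0.0,"rz":0.0},{"gripper":1.0,"tx":-0.0092,"ty":-0.0132,"tz":-0.0001,"rx":0.0,"ry":0.0,"rz":0.0},{"gripper":1.0,"tx":0.0,"ty":0.0,"tz":0.0,"rx":0.0,"ry":0.0,"rz":0.0}]'
python3 -c "
from h import *
tip();pair('e3',[520,300,130])"
```

```text
t: 6.32
ee_pos: [416.8, 349.2, 272.7]
orientation: [0.593, 2.383, -0.214]
ft_force: [-0.3, -0.7, 0.5]
width: 0.7
t 6.33 tip [520.2 294.5 133.3] zdir [ 0.568 -0.3   -0.766] F [-0.3 -0.7  0.5] q [ 0.82  0.52  1.96 -1.07  0.79  0.58] w 0.7
```

View pics/e3.png

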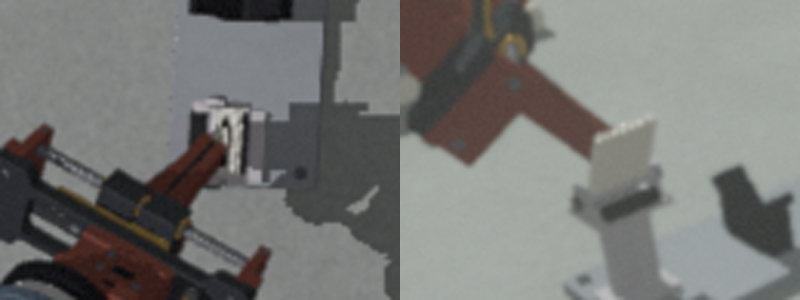

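The leaf is now just past vertical, with the ring side coming up and the finger behind it. Next I push it over and down.

```bash
python3 -m handwheel '[{"gripper":1.0,"tx":-0.005,"ty":-0.0124,"tz":0.0042,"rx":0.0,"ry":0.0,"rz":0.0},{"gripper":1.0,"tx":-0.0005,"ty":-0.0106,"tz":0.0082,"rx":0.0,"ry":0.0,"rz":0.0},{"gripper":1.0,"tx":0.0023,"ty":-0.0071,"tz":0.0085,"rx":0.0,"ry":0.0,"rz":0.0},{"gripper":1.0,"tx":0.0,"ty":0.0,"tz":0.0,"rx":0.0,"ry":0.0,"rz":0.0}]'
python3 -c "
from h import *
tip();deltas([[520,258,112],[520,258,108]]);pair('e4',[520,280,130])"
```

```text
t: 6.92
ee_pos: [416.5, 315.4, 257.4]
orientation: [0.592, 2.384, -0.216]
ft_force: [1.0, 0.0, -0.3]
width: 0.3
t 6.92 tip [519.8 260.6 117.9] zdir [ 0.567 -0.301 -0.767] F [ 1.   0.  -0.3] q [ 0.78  0.53  2.01 -1.15  0.73  0.64] w 0.3
[520. 258. 112.] [ 2.7 -2.1  5.5]
[520. 258. 108.] [2.6 0.  3.1]
```

View pics/e4.png

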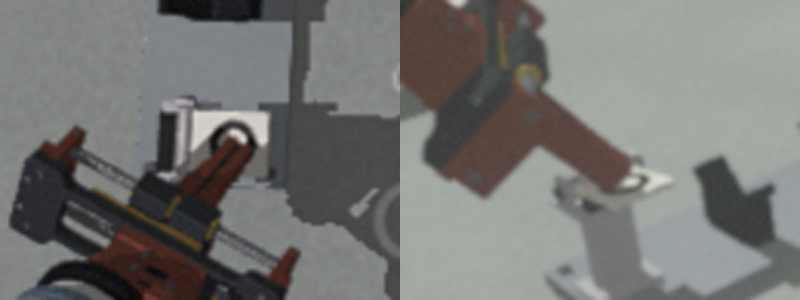

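```bash
python3 -m handwheel '[{"gripper":1.0,"tx":0.0027,"ty":-0.0021,"tz":0.0055,"rx":0.0,"ry":0.0,"rz":0.0},{"gripper":1.0,"tx":0.0013,"ty":0.0,"tz":0.0015,"rx":0.0,"ry":0.0,"rz":0.0},{"gripper":1.0,"tx":0.0,"ty":0.0,"tz":0.0,"rx":0.0,"ry":0.0,"rz":0.0}]'
python3 -m handwheel '[{"gripper":1.0,"tx":0.0013,"ty":0.0,"tz":0.0015,"rx":0.0,"ry":0.0,"rz":0.0},{"gripper":1.0,"tx":0.0,"ty":0.0,"tz":0.0,"rx":0.0,"ry":0.0,"rz":0.0}]'
python3 -c "
from h import *
tip()"
```

```text
t: 7.4
ee_pos: [417.1, 314.0, 250.3]
orientation: [0.591, 2.383, -0.214]
ft_force: [0.1, 0.1, 0.6]
width: 0.5
t: 7.65
ee_pos: [417.1, 314.0, 248.7]
orientation: [0.592, 2.382, -0.213]
ft_force: [-0.6, -0.1, 2.9]
width: 0.4
t 7.65 tip [520.7 259.5 109.3] zdir [ 0.569 -0.299 -0.766] F [-0.6 -0.1  2.9] q [ 0.77  0.54  2.02 -1.18  0.72  0.67] w 0.4
```

```bash
python3 -m handwheel '[{"gripper":1.0,"tx":0.0009,"ty":0.0,"tz":0.001,"rx":0.0,"ry":0.0,"rz":0.0},{"gripper":1.0,"tx":0.0,"ty":0.0,"tz":0.0,"rx":0.0,"ry":0.0,"rz":0.0}]'
python3 -m handwheel '[{"gripper":1.0,"tx":0.0006,"ty":0.0,"tz":0.0008,"rx":0.0,"ry":0.0,"rz":0.0},{"gripper":1.0,"tx":0.0,"ty":0.0,"tz":0.0,"rx":0.0,"ry":0.0,"rz":0.0}]'
```

```text
t: 7.9
ee_pos: [417.1, 314.0, 248.0]
orientation: [0.592, 2.381, -0.213]
ft_force: [-3.8, -1.7, 10.1]
width: 0.5
t: 8.15
ee_pos: [417.1, 314.0, 247.5]
orientation: [0.592, 2.38, -0.213]
ft_force: [-7.5, -0.3, 16.0]
width: 0.2
```

```bash
python3 -m handwheel '[{"gripper":1.0,"tx":-0.01,"ty":0.0,"tz":-0.012,"rx":0.0,"ry":0.0,"rz":0.0},{"gripper":1.0,"tx":-0.02,"ty":0.0,"tz":-0.024,"rx":0.0,"ry":0.0,"rz":0.0},{"gripper":1.0,"tx":0.0,"ty":0.0,"tz":-0.05,"rx":0.0,"ry":0.0,"rz":0.0},{"gripper":1.0,"tx":0.0,"ty":0.0,"tz":-0.05,"rx":0.0,"ry":0.0,"rz":0.0},{"gripper":1.0,"tx":0.0,"ty":0.0,"tz":0.0,"rx":0.0,"ry":0.0,"rz":0.0}]'
python3 - <<'E'
from h import *
tip();pair('e5',[520,280,110])
for n in("top","side"):
    p=viewer.get_image(n); C=cloud(p); I=p["image"].astype(int)
    w=(abs(C[...,0]-525)<30)&(C[...,1]<290)&(C[...,1]>230)&(C[...,2]>85)&(C[...,2]<150)&(I.min(-1)>140)
    X=C[w]; c=X.mean(0); V=np.linalg.svd(X-c,full_matrices=False)[2][2]; print(n,len(X),c.round(1),(V*np.sign(V[2])).round(3),X.min(0).round())
E
```

```text
t: 8.78
ee_pos: [359.3, 345.1, 372.1]
orientation: [0.591, 2.382, -0.206]
ft_force: [-0.7, 0.2, 0.5]
width: 0.7
t 8.78 tip [463.4 291.6 232.8] zdir [ 0.572 -0.294 -0.766] F [-0.7  0.2  0.5] q [ 0.9   0.3   2.   -0.91  0.93  0.42] w 0.7
top 355 [528.  265.9 101.5] [0.011 0.016 1.   ] [506. 240.  86.]
side 265 [523.2 261.4 102.8] [-0.014 -0.021  1.   ] [495. 237.  86.]
```

View pics/e5.png

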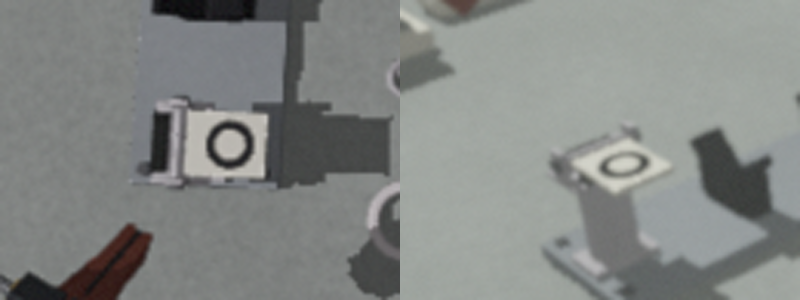

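The empty cradle's flag now lies flat showing the ring (normal within about 1° of vertical, top at 102 mm). Now to the back flag, with the mirrored orientation.

```bash
python3 -m handwheel '[{"gripper":1.0,"tx":-0.01,"ty":0.0,"tz":0.01,"rx":-5.6,"ry":0.0,"rz":-6.7},{"gripper":1.0,"tx":-0.01,"ty":0.0,"tz":0.01,"rx":-5.6,"ry":0.0,"rz":-6.7},{"gripper":1.0,"tx":-0.01,"ty":0.0,"tz":0.01,"rx":-5.6,"ry":0.0,"rz":-6.7},{"gripper":1.0,"tx":-0.01,"ty":0.0,"tz":0.01,"rx":-5.6,"ry":0.0,"rz":-6.7},{"gripper":1.0,"tx":-0.01,"ty":0.0,"tz":0.01,"rx":-5.6,"ry":0.0,"rz":-6.7},{"gripper":1.0,"tx":0.0,"ty":0.0,"tz":0.0,"rx":-5.6,"ry":0.0,"rz":-6.7},{"gripper":1.0,"tx":0.0,"ty":0.0,"tz":0.0,"rx":-5.6,"ry":0.0,"rz":-6.7},{"gripper":1.0,"tx":0.0,"ty":0.0,"tz":0.0,"rx":0.0,"ry":0.0,"rz":0.0}]'
python3 -c "
from h import *
tip();plan([500,-40,260],50,33);plan([444,-383,233],50,33);deltas([[510,100,260],[510,-40,260],[480,-220,260],[444,-383,200]])"
```

```text
t: 9.98
ee_pos: [427.1, 330.4, 360.9]
orientation: [-0.6, 2.397, 0.215]
ft_force: [0.4, -0.8, 0.2]
width: 0.3
t 9.97 tip [528.2 384.7 219.7] zdir [ 0.556  0.299 -0.776] F [ 0.4 -0.8  0.2] q [ 0.66  0.3   2.04 -0.68  0.17 -0.77] w 0.3
turn [-3.  -0.9 -3.8] shift in current axes [ 151.4 -370.8 -173.5] in target axes [ 172.6 -350.3 -195. ] tcp [ 402. -104.  399.]
turn [-3.  -0.9 -3.8] shift in current axes [ 332.  -646.9 -286.1] in target axes [ 369.  -607.5 -324.6] tcp [ 346. -447.  372.]
[510. 100. 260.] [  91.  -242.4 -126.4]
[510. -40. 260.] [  51.1 -123.5  -41.8]
[ 480. -220.  260.] [  86.2 -144.6  -70.4]
[ 444. -383.  200.] [ 122.  -126.9  -22.1]
```

```bash
python3 -m handwheel '[{"gripper":1.0,"tx":-0.01,"ty":0.0,"tz":-0.01,"rx":0.0,"ry":8.0,"rz":0.0},{"gripper":1.0,"tx":-0.01,"ty":0.0,"tz":-0.01,"rx":0.0,"ry":8.0,"rz":0.0},{"gripper":1.0,"tx":0.0,"ty":0.0,"tz":0.0,"rx":0.0,"ry":5.0,"rz":0.0},{"gripper":1.0,"tx":0.0,"ty":0.0,"tz":0.0,"rx":0.0,"ry":0.0,"rz":0.0}]'
python3 -c "
from h import *
tip();deltas([[490,100,220],[490,-40,220],[480,-220,220],[444,-383,200]])"
```

```text
t: 10.48
ee_pos: [432.0, 331.3, 384.7]
orientation: [-0.66, 2.693, 0.106]
ft_force: [1.0, -0.3, -0.4]
width: 0.7
t 10.47 tip [492.1 359.9 215.4] zdir [ 0.33   0.157 -0.931] F [ 1.  -0.3 -0.4] q [ 0.65  0.28  1.93 -0.14  0.57 -1.3 ] w 0.7
[490. 100. 220.] [ 112.6 -229.8  -45.9]
[490. -40. 220.] [  60.6 -124.3  -22. ]
[ 480. -220.  220.] [  86.1 -155.2  -31.6]
[ 444. -383.  200.] [ 107.5 -127.9  -18.9]
```

```bash
python3 -m handwheel '[{"gripper":1.0,"tx":0.022,"ty":-0.046,"tz":-0.009,"rx":0.0,"ry":0.0,"rz":0.0},{"gripper":1.0,"tx":0.022,"ty":-0.046,"tz":-0.009,"rx":0.0,"ry":0.0,"rz":0.0},{"gripper":1.0,"tx":0.022,"ty":-0.046,"tz":-0.009,"rx":0.0,"ry":0.0,"rz":0.0},{"gripper":1.0,"tx":0.022,"ty":-0.046,"tz":-0.009,"rx":0.0,"ry":0.0,"rz":0.0},{"gripper":1.0,"tx":0.022,"ty":-0.046,"tz":-0.009,"rx":0.0,"ry":0.0,"rz":0.0},{"gripper":1.0,"tx":0.02,"ty":-0.041,"tz":-0.007,"rx":0.0,"ry":0.0,"rz":0.0},{"gripper":1.0,"tx":0.02,"ty":-0.041,"tz":-0.007,"rx":0.0,"ry":0.0,"rz":0.0},{"gripper":1.0,"tx":0.02,"ty":-0.041,"tz":-0.007,"rx":0.0,"ry":0.0,"rz":0.0}]'
python3 -c "
from h import *
tip();deltas([[480,-220,220],[444,-383,200]])"
```

```text
t: 11.48
ee_pos: [434.8, -60.6, 391.2]
orientation: [-0.653, 2.707, 0.095]
ft_force: [0.4, 0.1, -0.3]
width: 0.6
t 11.47 tip [493.6 -34.1 221. ] zdir [ 0.323  0.146 -0.935] F [ 0.4  0.1 -0.3] q [-0.23  0.12  2.12  0.37  0.64 -2.54] w 0.6
[ 480. -220.  220.] [  91.5 -159.5  -30.5]
[ 444. -383.  200.] [ 107.  -128.6  -16.7]
```

```bash
R='{"gripper":1.0,"tx":0.0,"ty":0.0,"tz":0.0,"rx":0.0,"ry":0.0,"rz":10.0}'
python3 -m handwheel '[{"gripper":1.0,"tx":0.0,"ty":0.0,"tz":0.0,"rx":0.0,"ry":0.0,"rz":10.0},{"gripper":1.0,"tx":0.0,"ty":0.0,"tz":0.0,"rx":0.0,"ry":0.0,"rz":10.0},{"gripper":1.0,"tx":0.0,"ty":0.0,"tz":0.0,"rx":0.0,"ry":0.0,"rz":10.0},{"gripper":1.0,"tx":0.0,"ty":0.0,"tz":0.0,"rx":0.0,"ry":0.0,"rz":10.0},{"gripper":1.0,"tx":0.0,"ty":0.0,"tz":0.0,"rx":0.0,"ry":0.0,"rz":10.0},{"gripper":1.0,"tx":0.0,"ty":0.0,"tz":0.0,"rx":0.0,"ry":0.0,"rz":10.0},{"gripper":1.0,"tx":0.0,"ty":0.0,"tz":0.0,"rx":0.0,"ry":0.0,"rz":10.0},{"gripper":1.0,"tx":0.0,"ty":0.0,"tz":0.0,"rx":0.0,"ry":0.0,"rz":10.0}]'
python3 -m handwheel '[{"gripper":1.0,"tx":0.0,"ty":0.0,"tz":0.0,"rx":0.0,"ry":0.0,"rz":10.0},{"gripper":1.0,"tx":0.0,"ty":0.0,"tz":0.0,"rx":0.0,"ry":0.0,"rz":10.0},{"gripper":1.0,"tx":0.0,"ty":0.0,"tz":0.0,"rx":0.0,"ry":0.0,"rz":10.0},{"gripper":1.0,"tx":0.0,"ty":0.0,"tz":0.0,"rx":0.0,"ry":0.0,"rz":10.0},{"gripper":1.0,"tx":0.0,"ty":0.0,"tz":0.0,"rx":0.0,"ry":0.0,"rz":10.0},{"gripper":1.0,"tx":0.0,"ty":0.0,"tz":0.0,"rx":0.0,"ry":0.0,"rz":10.0},{"gripper":1.0,"tx":0.0,"ty":0.0,"tz":0.0,"rx":0.0,"ry":0.0,"rz":10.0},{"gripper":1.0,"tx":0.0,"ty":0.0,"tz":0.0,"rx":0.0,"ry":0.0,"rz":10.0}]'
python3 -m handwheel '[{"gripper":1.0,"tx":0.0,"ty":0.0,"tz":0.0,"rx":0.0,"ry":0.0,"rz":10.0},{"gripper":1.0,"tx":0.0,"ty":0.0,"tz":0.0,"rx":0.0,"ry":0.0,"rz":10.0}]'
cat >> h.py <<'E'
_t=target_R
def target_R(t,yaw=0): return _t(t,yaw)*Ro.from_euler('z',180,degrees=True)
E
python3 -c "
from h import *
tip();deltas([[480,-220,220],[444,-383,200]]);plan([444,-383,200],50,33)"
```

```text
t: 12.48
ee_pos: [435.2, -58.9, 391.2]
orientation: [1.29, 2.58, 0.41]
ft_force: [-0.0, 0.3, -0.5]
width: 0.1
t: 13.48
ee_pos: [435.2, -58.9, 391.2]
orientation: [-2.83, -1.227, -0.565]
ft_force: [-0.7, -0.4, 0.2]
width: 0.1
t: 13.72
ee_pos: [435.2, -58.9, 391.2]
orientation: [-2.942, -0.703, -0.544]
ft_force: [-1.0, 0.0, 1.7]
width: 0.3
t 13.72 tip [494.  -32.4 221. ] zdir [ 0.323  0.146 -0.935] F [-1.   0.   1.7] q [-0.22  0.12  2.12  0.37  0.64  0.61] w 0.3
[ 480. -220.  220.] [-91.8 161.3 -30.9]
[ 444. -383.  200.] [-106.4  129.1  -16.7]
turn [ 4.  19.3 -5. ] shift in current axes [-257.6  305.5  -37. ] in target axes [-252.5  276.6 -144.2] tcp [ 346. -447.  339.]
```

Now translate over to the back cradle's near side.

```bash
python3 -m handwheel '[{"gripper":1.0,"tx":-0.023,"ty":0.04,"tz":-0.008,"rx":0.0,"ry":0.0,"rz":0.0},{"gripper":1.0,"tx":-0.023,"ty":0.04,"tz":-0.008,"rx":0.0,"ry":0.0,"rz":0.0},{"gripper":1.0,"tx":-0.023,"ty":0.04,"tz":-0.008,"rx":0.0,"ry":0.0,"rz":0.0},{"gripper":1.0,"tx":-0.023,"ty":0.04,"tz":-0.008,"rx":0.0,"ry":0.0,"rz":0.0},{"gripper":1.0,"tx":-0.036,"ty":0.043,"tz":-0.004,"rx":0.0,"ry":0.0,"rz":0.0},{"gripper":1.0,"tx":-0.036,"ty":0.043,"tz":-0.004,"rx":0.0,"ry":0.0,"rz":0.0},{"gripper":1.0,"tx":-0.036,"ty":0.043,"tz":-0.004,"rx":0.0,"ry":0.0,"rz":0.0},{"gripper":1.0,"tx":0.0,"ty":0.0,"tz":0.0,"rx":0.0,"ry":0.0,"rz":0.0}]'
python3 -c "
from h import *
tip();plan([444,-383,160],50,33)"
```

```text
t: 14.72
ee_pos: [386.3, -411.6, 364.9]
orientation: [-2.942, -0.705, -0.542]
ft_force: [-0.3, 0.9, -0.2]
width: 0.5
t 14.72 tip [ 444.8 -385.   194.6] zdir [ 0.321  0.146 -0.936] F [-0.3  0.9 -0.2] q [-0.92  0.38  1.83  0.45  0.9  -0.1 ] w 0.5
turn [ 3.9 19.4 -4.9] shift in current axes [-71.7  12.1  43.1] in target axes [-82.7   7.4  16.1] tcp [ 346. -447.  299.]
```

```bash
python3 -m handwheel '[{"gripper":1.0,"tx":-0.025,"ty":0.004,"tz":0.013,"rx":1.95,"ry":9.7,"rz":-2.45},{"gripper":1.0,"tx":-0.025,"ty":0.004,"tz":0.013,"rx":1.95,"ry":9.7,"rz":-2.45},{"gripper":1.0,"tx":-0.025,"ty":0.004,"tz":0.008,"rx":0.0,"ry":0.0,"rz":0.0},{"gripper":1.0,"tx":0.0,"ty":0.0,"tz":0.0,"rx":0.0,"ry":0.0,"rz":0.0}]'
python3 - <<'E'
from h import *
tip();
p=np.array([515.6,-299.3]); M=Ro.from_euler('z',4.7,degrees=True).as_matrix()[:2,:2]
W=[(-78,-78,130),(-78,-78,58),(-8,-42,58),(-8,-40,76),(-8,-36,100),(-8,-25,117),(-8,-11,128),(-8,4,134),(-8,18,134),(-8,30,128),(-8,38,120),(-8,42,112),(-8,42,108)]
deltas([[*(p+M@[a,b]),z] for a,b,z in W])
plan([444,-383,160],50,33)
E
```

```text
t: 15.22
ee_pos: [352.2, -442.0, 297.5]
orientation: [-2.66, -0.792, -0.969]
ft_force: [0.1, 0.3, -0.7]
width: 0.5
t 15.22 tip [ 449.9 -377.1  158.3] zdir [ 0.537  0.357 -0.765] F [ 0.1  0.3 -0.7] q [-1.07  0.53  1.85  0.85  1.03 -0.63] w 0.5
[ 444.2534875  -383.42891984  130.        ] [-24.5   2.4  16.4]
[ 444.2534875  -383.42891984   58.        ] [-46.4   0.4  55.1]
[ 511.06831827 -341.81427832   58.        ] [60.2  1.9 50.7]
[ 510.90444125 -339.82100354   76.        ] [ 12.3  -1.8 -13.1]
[ 510.57668722 -335.83445399  100.        ] [ 16.9  -3.6 -17.1]
[ 509.67536362 -324.87144274  117.        ] [14.9 -9.7 -9.6]
[ 508.5282245  -310.91851932  128.        ] [ 12.2 -12.4  -4. ]
[ 507.29914687 -295.96895852  134.        ] [  9.3 -13.2   0.1]
[ 506.15200775 -282.01603511  134.        ] [  5.1 -12.3   4.4]
[ 505.16874565 -270.05638646  128.        ] [  0.5 -10.5   8.3]
[ 504.51323758 -262.08328737  120.        ] [-2.3 -7.   8.6]
[ 504.18548354 -258.09673782  112.        ] [-3.7 -3.5  7.4]
[ 504.18548354 -258.09673782  108.        ] [-2.6  0.   3.1]
turn [-0.4 -0.1  0. ] shift in current axes [-4.7  0.5 -6.5] in target axes [-4.7  0.5 -6.5] tcp [ 346. -447.  299.]
```

```bash
python3 -m handwheel '[{"gripper":1.0,"tx":-0.0245,"ty":0.0024,"tz":0.0164,"rx":0.0,"ry":0.0,"rz":0.0},{"gripper":1.0,"tx":-0.0232,"ty":0.0,"tz":0.0275,"rx":0.0,"ry":0.0,"rz":0.0},{"gripper":1.0,"tx":-0.0232,"ty":0.0,"tz":0.0275,"rx":0.0,"ry":0.0,"rz":0.0},{"gripper":1.0,"tx":0.0,"ty":0.0,"tz":0.0,"rx":0.0,"ry":0.0,"rz":0.0}]'
python3 -c "
from h import *
tip();pair('b0',[510,-340,80],170);deltas([[511,-341.8,58]])"
```

```text
t: 15.72
ee_pos: [348.0, -447.9, 198.1]
orientation: [-2.658, -0.796, -0.972]
ft_force: [-0.9, -0.1, 0.3]
width: 0.5
t 15.72 tip [ 445.8 -382.7   59.1] zdir [ 0.537  0.358 -0.764] F [-0.9 -0.1  0.3] q [-1.08  0.7   1.85  0.94  0.92 -0.8 ] w 0.5
[ 511.  -341.8   58. ] [56.6 -0.4 52.6]
```

View pics/b0.png

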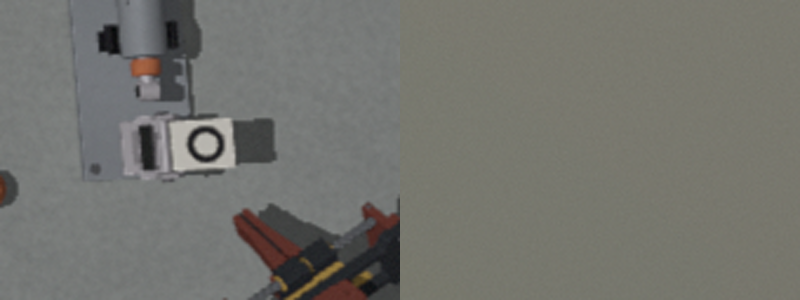

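The side camera is blocked by the arm here. The top view shows the finger clear, at the near right of the leaf. I'll slide it under.

```bash
python3 -m handwheel '[{"gripper":1.0,"tx":0.0188,"ty":0.0,"tz":0.0175,"rx":0.0,"ry":0.0,"rz":0.0},{"gripper":1.0,"tx":0.0188,"ty":0.0,"tz":0.0175,"rx":0.0,"ry":0.0,"rz":0.0},{"gripper":1.0,"tx":0.0188,"ty":0.0,"tz":0.0175,"rx":0.0,"ry":0.0,"rz":0.0},{"gripper":1.0,"tx":0.0,"ty":0.0,"tz":0.0,"rx":0.0,"ry":0.0,"rz":0.0}]'
python3 -c "
from h import *
tip();pair('b1',[510,-320,100],130)"
```

```text
t: 16.32
ee_pos: [413.6, -406.6, 197.8]
orientation: [-2.661, -0.803, -0.978]
ft_force: [-0.6, 0.5, 0.5]
width: 0.4
t 16.32 tip [ 512.  -342.1   58.9] zdir [ 0.541  0.354 -0.763] F [-0.6  0.5  0.5] q [-0.94  0.7   1.85  1.02  0.86 -0.76] w 0.4
```

View pics/b1.png

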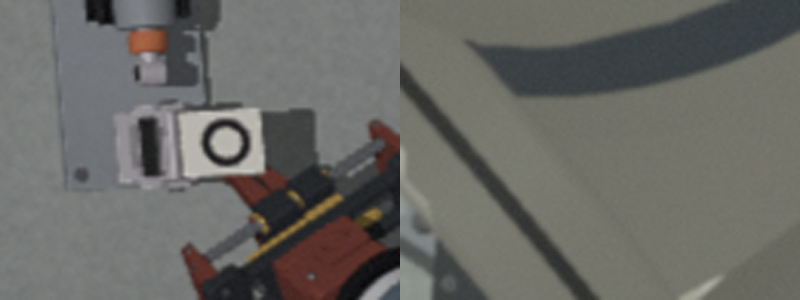

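The finger is under the leaf and the leaf hasn't moved. Lifting it.

```bash
python3 -m handwheel '[{"gripper":1.0,"tx":0.0123,"ty":-0.0018,"tz":-0.0131,"rx":0.0,"ry":0.0,"rz":0.0},{"gripper":1.0,"tx":0.0085,"ty":-0.0018,"tz":-0.0086,"rx":0.0,"ry":0.0,"rz":0.0},{"gripper":1.0,"tx":0.0085,"ty":-0.0018,"tz":-0.0086,"rx":0.0,"ry":0.0,"rz":0.0},{"gripper":1.0,"tx":0.0149,"ty":-0.0097,"tz":-0.0096,"rx":0.0,"ry":0.0,"rz":0.0},{"gripper":1.0,"tx":0.0122,"ty":-0.0124,"tz":-0.004,"rx":0.0,"ry":0.0,"rz":0.0},{"gripper":1.0,"tx":0.0,"ty":0.0,"tz":0.0,"rx":0.0,"ry":0.0,"rz":0.0}]'
python3 - <<'E'
from h import *
tip();pair('b2',[510,-310,120])
p=np.array([515.6,-299.3]); M=Ro.from_euler('z',4.7,degrees=True).as_matrix()[:2,:2]
deltas([[*(p+M@[a,b]),z] for a,b,z in [(-8,4,134),(-8,18,134),(-8,30,128),(-8,38,120),(-8,42,112),(-8,42,108)]])
E
```

```text
t: 17.18
ee_pos: [409.1, -375.4, 266.6]
orientation: [-2.661, -0.8, -0.977]
ft_force: [-0.3, 0.6, 0.1]
width: 0.2
t 17.18 tip [ 507.5 -310.9  127.8] zdir [ 0.541  0.354 -0.763] F [-0.3  0.6  0.1] q [-0.91  0.56  1.91  0.97  0.89 -0.65] w 0.2
[ 507.29914687 -295.96895852  134.        ] [ 11.1 -13.1  -0.1]
[ 506.15200775 -282.01603511  134.        ] [  5.1 -12.3   4.3]
[ 505.16874565 -270.05638646  128.        ] [  0.5 -10.5   8.3]
[ 504.51323758 -262.08328737  120.        ] [-2.2 -7.   8.6]
[ 504.18548354 -258.09673782  112.        ] [-3.7 -3.5  7.3]
[ 504.18548354 -258.09673782  108.        ] [-2.6 -0.   3.1]
```

View pics/b2.png

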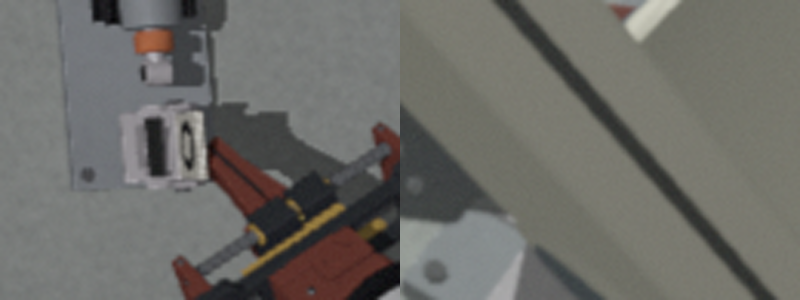

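The leaf is nearly upright with the finger behind it. Continuing over the top.

```bash
python3 -m handwheel '[{"gripper":1.0,"tx":0.0111,"ty":-0.0131,"tz":-0.0001,"rx":0.0,"ry":0.0,"rz":0.0},{"gripper":1.0,"tx":0.0051,"ty":-0.0123,"tz":0.0043,"rx":0.0,"ry":0.0,"rz":0.0},{"gripper":1.0,"tx":0.0005,"ty":-0.0105,"tz":0.0083,"rx":0.0,"ry":0.0,"rz":0.0},{"gripper":1.0,"tx":-0.0022,"ty":-0.007,"tz":0.0086,"rx":0.0,"ry":0.0,"rz":0.0},{"gripper":1.0,"tx":0.0,"ty":0.0,"tz":0.0,"rx":0.0,"ry":0.0,"rz":0.0}]'
python3 - <<'E'
from h import *
tip();pair('b3',[510,-280,120])
deltas([[504.2,-258.1,112],[504.2,-258.1,110]])
E
```

```text
t: 17.9
ee_pos: [405.9, -325.8, 257.8]
orientation: [-2.66, -0.798, -0.974]
ft_force: [-0.1, -0.4, 0.6]
width: 0.5
t 17.9 tip [ 504.  -260.9  118.9] zdir [ 0.539  0.356 -0.763] F [-0.1 -0.4  0.6] q [-0.86  0.53  2.    1.05  0.83 -0.69] w 0.5
[ 504.2 -258.1  112. ] [-3.4 -3.6  7. ]
[ 504.2 -258.1  110. ] [-1.3 -0.   1.5]
```

View pics/b3.png

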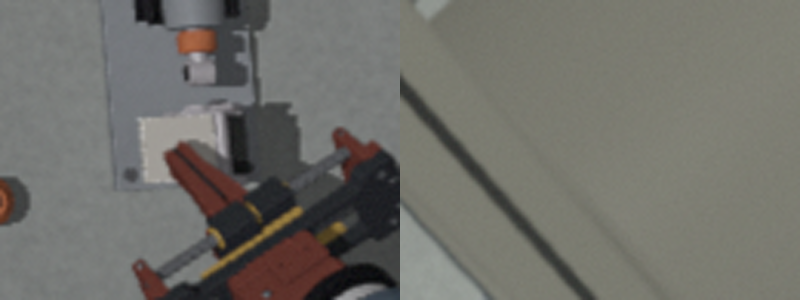

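```bash
python3 -m handwheel '[{"gripper":1.0,"tx":-0.0034,"ty":-0.0036,"tz":0.007,"rx":0.0,"ry":0.0,"rz":0.0},{"gripper":1.0,"tx":-0.0013,"ty":0.0,"tz":0.0015,"rx":0.0,"ry":0.0,"rz":0.0},{"gripper":1.0,"tx":0.0,"ty":0.0,"tz":0.0,"rx":0.0,"ry":0.0,"rz":0.0}]'
python3 -m handwheel '[{"gripper":1.0,"tx":-0.0008,"ty":0.0,"tz":0.001,"rx":0.0,"ry":0.0,"rz":0.0},{"gripper":1.0,"tx":0.0,"ty":0.0,"tz":0.0,"rx":0.0,"ry":0.0,"rz":0.0}]'
```

```text
t: 18.38
ee_pos: [405.7, -322.7, 249.0]
orientation: [-2.661, -0.798, -0.976]
ft_force: [0.2, 0.3, -0.5]
width: 0.4
t: 18.62
ee_pos: [405.8, -322.8, 248.1]
orientation: [-2.661, -0.798, -0.977]
ft_force: [-0.7, -0.4, 3.7]
width: 0.7
```

```bash
python3 -m handwheel '[{"gripper":1.0,"tx":-0.0009,"ty":0.0,"tz":0.001,"rx":0.0,"ry":0.0,"rz":0.0},{"gripper":1.0,"tx":0.0,"ty":0.0,"tz":0.0,"rx":0.0,"ry":0.0,"rz":0.0}]'
python3 -m handwheel '[{"gripper":1.0,"tx":-0.0006,"ty":0.0,"tz":0.0007,"rx":0.0,"ry":0.0,"rz":0.0},{"gripper":1.0,"tx":0.0,"ty":0.0,"tz":0.0,"rx":0.0,"ry":0.0,"rz":0.0}]'
```

```text
t: 18.88
ee_pos: [405.8, -322.8, 247.4]
orientation: [-2.66, -0.799, -0.979]
ft_force: [-4.2, 0.3, 10.0]
width: 0.2
t: 19.12
ee_pos: [405.8, -322.8, 247.0]
orientation: [-2.66, -0.799, -0.98]
ft_force: [-7.0, 0.4, 15.9]
width: 0.4
```

The leaf has seated firmly on its stop. Lifting off and backing away.

```bash
python3 -m handwheel '[{"gripper":1.0,"tx":0.01,"ty":0.0,"tz":-0.012,"rx":0.0,"ry":0.0,"rz":0.0},{"gripper":1.0,"tx":0.02,"ty":0.0,"tz":-0.024,"rx":0.0,"ry":0.0,"rz":0.0},{"gripper":1.0,"tx":0.0,"ty":0.0,"tz":-0.05,"rx":0.0,"ry":0.0,"rz":0.0},{"gripper":1.0,"tx":0.0,"ty":0.0,"tz":-0.05,"rx":0.0,"ry":0.0,"rz":0.0},{"gripper":1.0,"tx":0.02,"ty":0.02,"tz":-0.024,"rx":0.0,"ry":0.0,"rz":0.0},{"gripper":1.0,"tx":0.02,"ty":0.02,"tz":-0.024,"rx":0.0,"ry":0.0,"rz":0.0},{"gripper":1.0,"tx":0.0,"ty":0.0,"tz":0.0,"rx":0.0,"ry":0.0,"rz":0.0}]'
python3 - <<'E'
from h import *
tip()
for n in("top","side"):
    p=viewer.get_image(n); C=cloud(p); I=p["image"].astype(int); save(p,n+"9.png")
    for lab,cx,lo,hi in(("empty",525,230,292),("idle",535,-15,40),("back",515,-290,-235)):
        w=(abs(C[...,0]-cx)<30)&(C[...,1]<hi)&(C[...,1]>lo)&(C[...,2]>85)&(C[...,2]<150)&(I.min(-1)>140)
        X=C[w]
        if len(X)<50: print(n,lab,len(X)); continue
        c=X.mean(0); V=np.linalg.svd(X-c,full_matrices=False)[2][2]; print(n,lab,len(X),c.round(1),(V*np.sign(V[2])).round(3))
a=cv2.imread("pics/top0.png").astype(int);b=cv2.imread("pics/top9.png").astype(int)
E
```

```text
t: 20.0
ee_pos: [373.5, -393.2, 433.6]
orientation: [-2.665, -0.802, -0.98]
ft_force: [0.2, 0.6, -0.6]
width: 0.6
t 20.0 tip [ 472.3 -329.4  294.7] zdir [ 0.543  0.35  -0.763] F [ 0.2  0.6 -0.6] q [-0.99  0.29  1.83  0.79  1.15 -0.38] w 0.6
top empty 360 [527.6 267.3 101.7] [-0.004  0.009  1.   ]
top idle 529 [535.7  10.5 101.9] [ 0.002 -0.079  0.997]
top back 509 [ 513.3 -265.   100.6] [ 0.022 -0.045  0.999]
side empty 257 [523.3 263.1 103.1] [-0.006 -0.015  1.   ]
side idle 550 [530.4  10.5 103. ] [-0.064 -0.065  0.996]
side back 1106 [ 507.8 -265.4  101.8] [-0.023 -0.045  0.999]
```

View pics/top9.png

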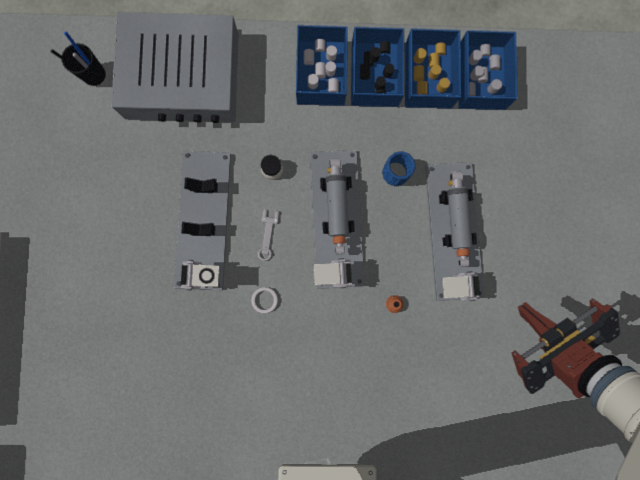

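View pics/side9.png

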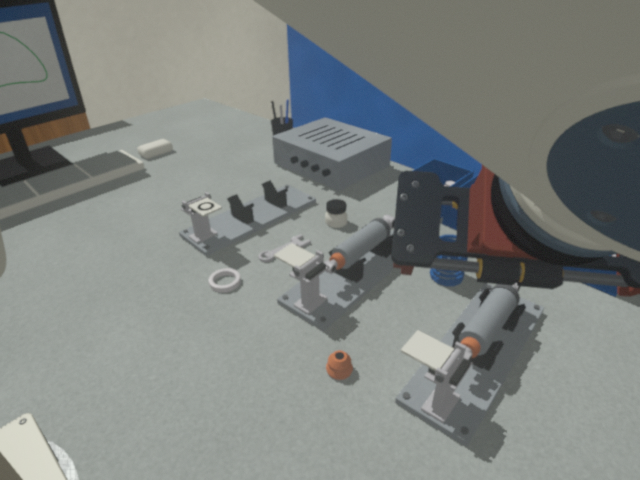

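The back leaf's normal reads 0.045 off vertical in both views, so I'll check that more tightly, leaving out the hinge pixels.

Run:
```python
from h import *
for n in("top","side"):
  for k in range(3):
    p=viewer.get_image(n); C=cloud(p)
    for lab,pv,yaw,sg in(("empty",(528.5,300),-1.3,-1),("idle",(538.3,-22.4),4.0,1),("back",(515.6,-299.3),4.7,1)):
        M=Ro.from_euler('z',-yaw,degrees=True).as_matrix()[:2,:2]
        L=(C[...,:2]-pv)@M.T; r=L[...,1]*sg
        w=(abs(L[...,0])<18)&(r>18)&(r<54)&(C[...,2]>90)&(C[...,2]<125)
        A=np.c_[L[w][:,0],r[w],np.ones(w.sum())]; z=C[w][:,2]
        s=np.linalg.lstsq(A,z,rcond=None)[0]
        res=abs(z-A@s)<5; s=np.linalg.lstsq(A[res],z[res],rcond=None)[0]
        print(n,lab,w.sum(),"slope_r",s[1].round(3),"slope_x",s[0].round(3),"z@40",(s[1]*40+s[2]).round(1))
```

```text
top empty 289 slope_r -0.003 slope_x -0.003 z@40 101.9
top idle 286 slope_r 0.011 slope_x 0.007 z@40 102.7
top back 281 slope_r 0.01 slope_x -0.032 z@40 101.3
top empty 293 slope_r -0.008 slope_x 0.004 z@40 102.1
top idle 286 slope_r 0.027 slope_x -0.011 z@40 102.6
top back 282 slope_r -0.001 slope_x 0.007 z@40 101.1
top empty 290 slope_r 0.019 slope_x -0.009 z@40 102.2
top idle 288 slope_r 0.025 slope_x -0.003 z@40 102.9
top back 280 slope_r 0.005 slope_x -0.026 z@40 101.2
side empty 155 slope_r -0.009 slope_x -0.001 z@40 103.5
side idle 275 slope_r 0.04 slope_x 0.004 z@40 103.8
side back 580 slope_r 0.014 slope_x 0.005 z@40 102.3
side empty 160 slope_r -0.009 slope_x -0.019 z@40 103.6
side idle 273 slope_r 0.03 slope_x 0.005 z@40 103.7
side back 581 slope_r 0.013 slope_x 0.001 z@40 102.3
side empty 157 slope_r -0.007 slope_x -0.009 z@40 103.6
side idle 263 slope_r 0.034 slope_x 0.005 z@40 103.8
side back 576 slope_r 0.011 slope_x 0.004 z@40 102.3
```

Both flipped leaves lie flat (slope within about 0.02). The idle flag and the loose items look unchanged, and the arm is clear. Handing in.

```bash
python3 -c "
from h import *
tip(); print(ctrl.close_job())"
```

```text
t 20.4 tip [ 471.  -326.8  291.6] zdir [ 0.54   0.356 -0.763] F [-0.7  0.4 -0. ] q [-0.99  0.29  1.84  0.79  1.15 -0.38] w 0.7
the job is handed in; nothing more can be done
None
```

I flipped both out-of-date flags and handed the job in at about 20 s. The empty cradle's flag went first and now shows the ring. The full back cradle's flag followed and now shows its plain face. I only pushed them, with the fingers shut, and pressed each leaf onto its stop with a force reading of 16–18 N.

**Last checks:**
- **Flatness:** both flipped leaves lie flat in the top and side views. Their slope is within 0.02 rad and their tops stand at 101–104 mm.
- **Left alone:** the idle flag, dampers and loose parts look unchanged in the top and side pictures; I compared these by eye only. The robot was clear of everything when I handed in.

**What disagreed or went wrong:**
- **Tilt reading:** a first rough fit showed the back leaf tilted by 0.045 rad. A tighter fit without the hinge pixels put it at 0.014 or less.
- **Blocked view:** the arm blocked the side camera while I flipped the back flag, so I followed that flip in the top view and by force. The side view was clear again for the final check.
- **Joint ranges:** joints 4 and 6 each came to the end of their range while I was turning the tool in free space. I re-oriented the tool before any contact.

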